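# Show a trainee the order of addition

### The job

Show the trainee what goes in the mix: of the six things standing at the front of the worktop, point with the fingertips at the dark brown bottle with the blue cap, then at the jar with the cream lid, then at the clear glass beaker, each time from above, with the fingertips two or three centimetres over the middle of its top and held there for two seconds. Touch nothing, and rise well clear between them so that none of the other three gets pointed at. Finish while still pointing at the beaker.

Things in the scene. Friction and masses are not known exactly. Their poses are not given: they have to be found in the camera images.
- brown_bottle_top (a point): First to point at: round dark brown bottle with a bright blue cap, 56 mm across, 109 mm tall. The point is the centre of its cap's top, 109 mm above the worktop.
- jar_top (a point): Second to point at: wide round translucent white jar with a flat cream lid, 64 mm across, 100 mm tall. The point is the centre of its lid's top, 100 mm above the worktop.
- beaker_top (a point): Third to point at: clear glass beaker, open at the top, 69 mm across, 90 mm tall. The point is the centre of its open mouth, level with the rim, 90 mm above the worktop.
- white_bottle_top (a point): Not to be pointed at: round white bottle with a bright blue cap, 62 mm across, 137 mm tall. The point is the centre of its cap's top, 137 mm above the worktop.
- brown_vial_top (a point): Not to be pointed at: small dark brown bottle with a white cap, 42 mm across, 87 mm tall. The point is the centre of its cap's top, 87 mm above the worktop.
- cream_bottle_top (a point): Not to be pointed at: round bottle, cream-yellow all over with its cap, 64 mm across, 137 mm tall. The point is the centre of its cap's top, 137 mm above the worktop.
- brown_bottle: The brown bottle itself, loose and upright on the worktop; origin at the centre of its underside, z up. The six stand at least 120 mm apart, centre to centre, and change places from run to run.
- jar: The jar itself, loose and upright on the worktop; origin at the centre of its underside, z up. The six stand at least 120 mm apart, centre to centre, and change places from run to run.
- beaker: The beaker itself, loose and upright on the worktop; origin at the centre of its underside, z up. The six stand at least 120 mm apart, centre to centre, and change places from run to run.
- white_bottle: The white bottle itself, loose and upright on the worktop; origin at the centre of its underside, z up. The six stand at least 120 mm apart, centre to centre, and change places from run to run.
- brown_vial: The brown vial itself, loose and upright on the worktop; origin at the centre of its underside, z up. The six stand at least 120 mm apart, centre to centre, and change places from run to run.
- cream_bottle: The cream bottle itself, loose and upright on the worktop; origin at the centre of its underside, z up. The six stand at least 120 mm apart, centre to centre, and change places from run to run.

How it is judged:
On the way, in this order (a step that is already met when the one before it is completed fails the run):
1. the fingertips dwell just above the brown bottle for 1.5 s (horizontal distance between the grasp point and brown_bottle_top below 0.025 m and z of the grasp point in the frame of brown_bottle_top between 0.02 and 0.08 m), for 1.5 s.
2. the fingertips dwell just above the jar for 1.5 s (horizontal distance between the grasp point and jar_top below 0.025 m and z of the grasp point in the frame of jar_top between 0.02 and 0.08 m), for 1.5 s.
3. the fingertips dwell just above the beaker for 1.5 s (horizontal distance between the grasp point and beaker_top below 0.025 m and z of the grasp point in the frame of beaker_top between 0.02 and 0.08 m), for 1.5 s.
At the end, for the whole second after the job is handed in: The fingers are still over the beaker: grasp point within 25 mm of the axis of its mouth and 20 to 80 mm above the rim (fingertips up to about 60 mm above it); all six things stand upright (within 0.1 rad) within 8 mm of where they were (all of step 3 and distance of each of brown_bottle, jar, beaker, white_bottle, brown_vial, cream_bottle from where it was at the start of the episode below 0.008 m and angle between each of brown_bottle, jar, beaker, white_bottle, brown_vial, cream_bottle's own z axis and vertical below 0.1 rad); the robot touches nothing.
It fails at once if the robot touches something (contact force between any of the fingers, the arm and anything else above 0.5 N).
It fails at once if the fingers come down onto or into the top of something that is to be pointed at ((horizontal distance between the grasp point and brown_bottle_top below 0.025 m and z of the grasp point in the frame of brown_bottle_top below 0.015 m) or (horizontal distance between the grasp point and jar_top below 0.025 m and z of the grasp point in the frame of jar_top below 0.015 m) or (horizontal distance between the grasp point and beaker_top below 0.025 m and z of the grasp point in the frame of beaker_top below 0.015 m)).
It fails at once if one of the other three is pointed at (grasp point less than 65 mm over its top, within 20 mm of its axis) ((horizontal distance between the grasp point and white_bottle_top below 0.02 m and z of the grasp point in the frame of white_bottle_top below 0.065 m) or (horizontal distance between the grasp point and brown_vial_top below 0.02 m and z of the grasp point in the frame of brown_vial_top below 0.065 m) or (horizontal distance between the grasp point and cream_bottle_top below 0.02 m and z of the grasp point in the frame of cream_bottle_top below 0.065 m)).
It fails at once if one of the six is moved by 8 mm or tipped (distance of any of brown_bottle, jar, beaker, white_bottle, brown_vial, cream_bottle from where it was at the start of the episode above 0.008 m or angle between any of brown_bottle, jar, beaker, white_bottle, brown_vial, cream_bottle's own z axis and vertical above 0.1 rad).
It also fails if it takes over 58 s, if anything falls off the work surface, if the arm or the gripper's body presses on something with over 40 N, if the wrist force passes 120 N, or if a joint passes its speed limit or range.

### The arm

A 7-joint arm with a two-finger parallel gripper is mounted at the origin on a cart in front of the work surface, level with it; the furniture and walls round the work are solid. World frame = base frame: x ahead of the robot, y to its left, z up, the work surface at z = 0. Lengths are in m, angles in rad, forces in N, time in s.
With the tool pointing down it reaches from about 0.4 to 0.9 m from the base axis. Payload 5.6 kg.
Tool frame: the origin (TCP) lies midway between the tips of the shut fingers; the grasp point (between the pads) lies 19 mm behind it; z points along the fingers, y is the line along which they close (so a half turn about z gives the same grasp; the last joint's range is limited). The gripper opens to 92 mm and grips with 3 to 60 N. Pads are 20 mm wide; open, the fingers measure 128 mm over their backs; the gripper's body (75 mm by 189 mm) begins 69 mm behind the grasp point.
Start: joints at [1.124, 0.468, -0.012, 1.603, 0.006, 1.071, -0.056], TCP at [0.255, -0.598, 0.215] pointing down, gripper open.
Joint ranges: [-2.53, 2.53], [-0.31, 2.02], [-1.57, 1.55], [0.28, 2.44], [-1.29, 4.43], [0.15, 1.84], [-2.92, 2.92]. Speed limits (rad/s): [2.57, 2.57, 3.14, 3.14, 3.14, 3.14, 3.14].

### API

Orientations are given as a unit quaternion [w, x, y, z].
In Python, from workcell import arm gives the robot as it stands. The module is installed in compiled form; this text tells all that it offers.
- The arm moves only by the tool arm_command, never from a script. Its argument "commands" is a list that holds one entry, the list of rows, each a list of 7 numbers: the shift along the tool's x, y, z in m, then the turn, a rotation vector about the tool's x, y, z in degrees, then the finger opening in m, from 0 to 0.0919. In form: [[[x, y, z, wx, wy, wz, hand], ...]]. A call has 1 to 12 rows; each row is the pose to reach, as a shift and turn from the pose commanded when the call began, along the tool's axes at that moment; what a row does not reach only later rows make up. A row lasts 1/10 s, in which the tool goes at most 50 mm and 8.59 degrees, less where a joint would pass 70% of its speed; a pose out of reach is approached as far as the arm can. A call with a gripper value outside its range is refused whole. The fingers move at their own pace and stop on an object; "squeeze" is the grip in N (left out, the last holds). Time passes only in rows, so rows that repeat a pose let the fingers close. It gives the time, the measured TCP pose, the force, the opening and the grip force at its end, in the units of the state.
- arm.get_obs(): the state, without advancing time (a new reading comes with each control period).
- arm.grab_frame(name): name is "scene" or "side" or "wrist"; returns the picture (480x640x3 uint8, red, green, blue); there is no depth.
- arm.camera_model(name): a dict with "fx", "fy", "cx", "cy" (pixels), "k1" (the pictures are not rectified: a ray, as slopes to the right and down, at radius r is drawn at 1 + k1 r^2 times it, then the intrinsics apply), "position" and "orientation" of the camera in the world. Camera axes: x right, y down, z forward; pixel columns grow to the right and rows downward; lengths in m; the calibration is good to about 2 mm. A picture is of the moment at which its call begins: read the wrist's pose just before it. camera_model takes no time and is no camera call; for the wrist camera it gives the pose at the moment of the call.
- arm.close_job(): hands the job in; it is judged then, once.
The state is a dict: "t": time; "qpos": joint angles; "dq": joint speeds; "tau": joint torques, N m; "tcp_pos": TCP position; "tcp_rot": TCP orientation; "wrist_force": force on the tool from outside, world axes, zero at the start; "wrist_torque": the same for the moment, N m; "grip_width": opening from 0.0 (shut) to 1.0 (fully open); "gripper_force": force on a finger pad.
Only numpy, scipy, OpenCV 4.12 (cv2) and the standard library are available. Lean on these libraries where they do the work, as an engineer would, in place of code of your own. Each camera call takes 0.05 s, during which the arm holds its last target. There are 200 camera calls.

## Working session

There is one attempt and no reset: what is moved stays moved. The work goes in short steps, Python scripts to look and compute and a tool call to move; the robot and the scene stay as the last step left them, time stands still between calls to the robot, and variables do not carry over. Pictures are saved under pics/ and viewed, at most 10 in all, crops included, and the job is handed in when it is done.

Besides the shell and the picture viewer there is one more tool, called after "Request:" as a command line: name --argument value ..., lists and objects as JSON in quotes. arm_command: Moves the arm, as the interface text tells. Its arguments: {"type":"object","properties":{"commands":{"type":"array"},"squeeze":{"type":"number"}},"required":["commands"]}

```bash
mkdir -p pics; python3 - <<'E'
from workcell import arm
import cv2
o=arm.get_obs();print(o['t'],o['tcp_pos'],o['tcp_rot'],o['grip_width'])
for n in("scene","side"):
    cv2.imwrite(f"pics/{n}0.png",arm.grab_frame(n)[:,:,::-1]);print(arm.camera_model(n))
E
```

```text
0.0 [ 0.25510215 -0.59722985  0.21368134] [-8.17230646e-04  9.79694575e-01  2.00493946e-01 -2.22683127e-04] 0.998782177208506
{'fx': 616.2466402487477, 'fy': 616.2466402487477, 'cx': 320.19581990763544, 'cy': 250.82026491003316, 'k1': -0.10279890227149104, 'position': array([-0.40348625,  0.74078279,  0.96768114]), 'orientation': array([ 0.19695861, -0.40905035,  0.79708826, -0.39816508])}
{'fx': 561.0766138995873, 'fy': 561.0766138995873, 'cx': 321.6999631614357, 'cy': 230.08603023802755, 'k1': -0.1676099177906934, 'position': array([-0.09390775,  1.04978821,  0.63540162]), 'orientation': array([ 0.15436135, -0.23931954,  0.80807693, -0.51566502])}
```

View pics/scene0.png

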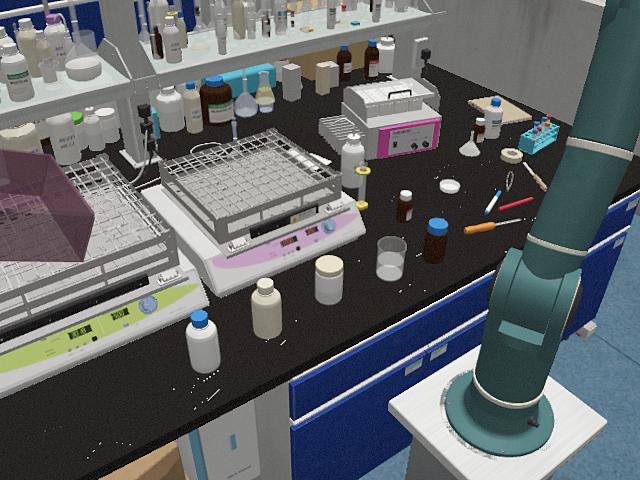

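View pics/side0.png

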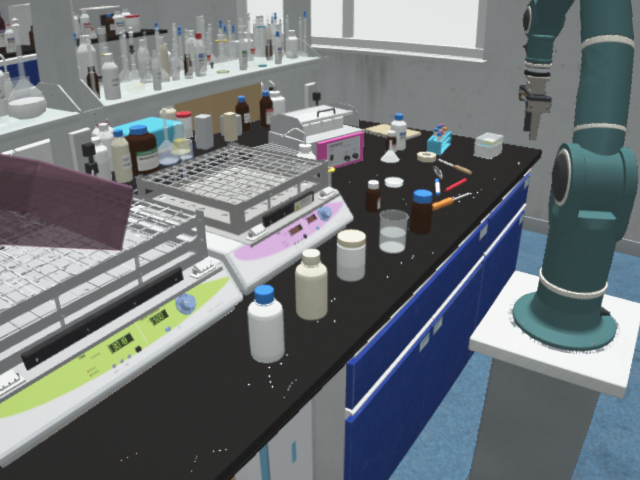

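The scene picture shows these tops: brown cap (437,224), vial (405,195), beaker mouth (391,243), jar lid (329,263), cream cap (265,284) and white cap (200,317). In the side picture they are at (422,195), (374,184), (394,216), (352,237), (311,256) and (265,292). I'll cast rays onto the known heights and compare the two views.

```bash
cat > h.py <<'E'
import numpy as np,cv2
from scipy.spatial.transform import Rotation as R
from workcell import arm
H=dict(brown=.109,jar=.1,beaker=.09,white=.137,vial=.087,cream=.137)
def K(m): return np.array([[m['fx'],0,m['cx']],[0,m['fy'],m['cy']],[0,0,1]]),np.array([m['k1'],0,0,0,0])
def rot(m): return R.from_quat(m['orientation'],scalar_first=True)
def cast(n,p,z):
    m=arm.camera_model(n);k,d=K(m)
    s=cv2.undistortPoints(np.array([[p]],float),k,d)[0,0]
    v=rot(m).apply([*s,1]);c=m['position'];return c+v*(z-c[2])/v[2]
def proj(n,P):
    m=arm.camera_model(n);k,d=K(m);r=rot(m).inv()
    return cv2.projectPoints(np.array(P,float).reshape(-1,3),r.as_rotvec(),-r.apply(m['position']),k,d)[0][:,0]
E
cat > m.py <<'E'
from h import *
px=dict(scene=dict(brown=(437,225),jar=(329,263),beaker=(391,243),white=(200,317),vial=(405,195),cream=(265,284)),
side=dict(brown=(422,195),jar=(352,237),beaker=(394,216),white=(265,292),vial=(374,184),cream=(311,256)))
rad=dict(brown=.02,jar=.03,beaker=.0345,white=.018,vial=.013,cream=.018)
D=dict(brown=.056,jar=.064,beaker=.069,white=.062,vial=.042,cream=.064)
P={}
for k in H:
    a,b=[cast(n,px[n][k],H[k]) for n in px];P[k]=(a+b)/2
    print(k,a.round(4),b.round(4),np.round(np.linalg.norm(a-b)*1e3,1),'r',np.hypot(*P[k][:2]).round(3))
t=np.linspace(0,6.28,40)
out=[]
for n,(x,y) in dict(scene=(170,170),side=(230,160)).items():
    im=cv2.imread(f'pics/{n}0.png')
    s=2.5
    c=cv2.resize(im[y:y+225,x:x+300],None,fx=s,fy=s)
    for k in H:
        for r,z,col in((D[k]/2,0,(0,255,0)),(rad[k],H[k],(0,0,255))):
            q=proj(n,np.c_[P[k][0]+r*np.cos(t),P[k][1]+r*np.sin(t),0*t+z])
            cv2.polylines(c,[np.int32((q-[x,y]+.5)*s)],True,col,1)
    cv2.imwrite(f'pics/{n}_m.png',c)
E
python3 m.py
```

```text
brown [ 0.4237 -0.2273  0.109 ] [ 0.4267 -0.2231  0.109 ] 5.2 r 0.481
jar [0.4651 0.0724 0.1   ] [0.4618 0.077  0.1   ] 5.7 r 0.469
beaker [ 0.4513 -0.1033  0.09  ] [ 0.4456 -0.0998  0.09  ] 6.6 r 0.46
white [0.4367 0.4085 0.137 ] [0.4383 0.4134 0.137 ] 5.1 r 0.6
vial [ 0.5968 -0.2815  0.087 ] [ 0.5982 -0.2808  0.087 ] 1.6 r 0.66
cream [0.4482 0.2517 0.137 ] [0.4469 0.26   0.137 ] 8.4 r 0.516
```

View pics/scene_m.png

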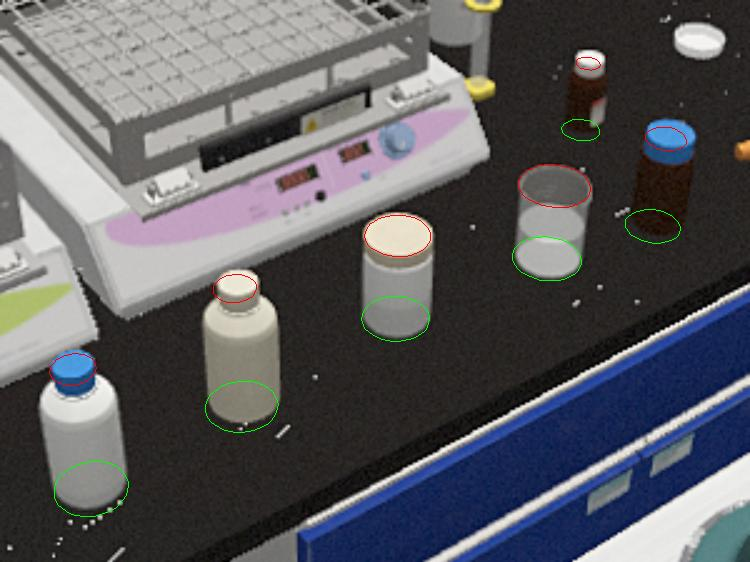

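View pics/side_m.png

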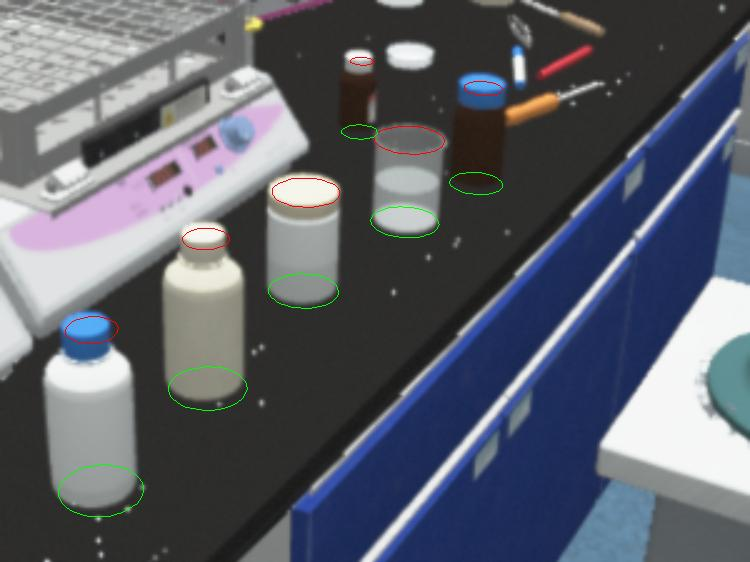

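The casts agree to within 8 mm, but the circles sit about 2 px low on some caps. I'll correct the top centres from the crops: in scene, brown (437,223) and beaker (391.5,243). In side, brown (422,193) and jar (351,234.5).

```bash
sed -i 's/^px=.*/px=dict(scene=dict(brown=(437,222.7),jar=(328.3,262),beaker=(391.5,243),white=(199.1,314.3),vial=(405.5,192.3),cream=(264.3,281.5)),/; s/^side=.*/side=dict(brown=(422.3,193.1),jar=(351.1,234.3),beaker=(393.2,214.8),white=(264,289.6),vial=(372.8,182),cream=(311.1,252.4)))/' m.py
cat >>m.py <<'E'
o=arm.get_obs();Rt=R.from_quat(o['tcp_rot'],scalar_first=True)
print(Rt.as_matrix().round(3))
w=np.array([*o['tcp_pos'][:2],.27])
print(o['t'],Rt.inv().apply(w-o['tcp_pos']).round(4))
for k in('brown','jar','beaker'):
    for z in(.27,H[k]+.026):
        g=np.array([*P[k][:2],z]);print(k,z,'from now',Rt.inv().apply(g-o['tcp_pos']).round(4),'len',np.linalg.norm(g-w).round(3));w=g
E
python3 m.py
```

```text
brown [ 0.4308 -0.2344  0.109 ] [ 0.4316 -0.2362  0.109 ] 2.0 r 0.491
jar [0.4689 0.0715 0.1   ] [0.4705 0.066  0.1   ] 5.7 r 0.475
beaker [ 0.4506 -0.1042  0.09  ] [ 0.4506 -0.1055  0.09  ] 1.2 r 0.463
white [0.4446 0.4064 0.137 ] [0.4447 0.408  0.137 ] 1.6 r 0.603
vial [ 0.6063 -0.292   0.087 ] [ 0.6089 -0.2936  0.087 ] 3.1 r 0.674
cream [0.4559 0.2486 0.137 ] [0.4553 0.2473 0.137 ] 1.5 r 0.519
[[ 0.92   0.393 -0.001]
 [ 0.393 -0.92   0.001]
 [-0.    -0.002 -1.   ]]
0.1 [-0.     -0.0001 -0.0563]
brown 0.27 from now [ 0.3042 -0.2638 -0.0559] len 0.403
brown 0.135 from now [ 0.3042 -0.2636  0.0791] len 0.135
jar 0.27 from now [ 0.459  -0.5283 -0.0555] len 0.335
jar 0.126 from now [ 0.459  -0.528   0.0885] len 0.144
beaker 0.27 from now [ 0.3732 -0.3761 -0.0557] len 0.226
beaker 0.11599999999999999 from now [ 0.3732 -0.3759  0.0983] len 0.154
```

Request:
arm_command --commands '[[[0,0,-0.028,0,0,0,0],[0,0,-0.056,0,0,0,0],[0.02,-0.017,-0.056,0,0,0,0],[0.046,-0.04,-0.056,0,0,0,0],[0.076,-0.066,-0.056,0,0,0,0],[0.106,-0.092,-0.056,0,0,0,0],[0.137,-0.119,-0.056,0,0,0,0],[0.167,-0.145,-0.056,0,0,0,0],[0.198,-0.172,-0.056,0,0,0,0],[0.228,-0.198,-0.056,0,0,0,0],[0.228,-0.198,-0.056,0,0,0,0],[0.228,-0.198,-0.056,0,0,0,0]]]'

```text
t: 1.3
tcp_pos: [0.3874, -0.3256, 0.2705]
tcp_rot: [0.0, 0.98, 0.201, -0.0]
wrist_force: [0.2, -0.6, -0.1]
grip_width: 0.003
gripper_force: 0.0
```

```bash
python3 m.py | tail -7
```

```text
1.3 [ 0.     -0.      0.0005]
brown 0.27 from now [ 0.076  -0.0657  0.0005] len 0.1
brown 0.135 from now [ 0.076  -0.0657  0.1355] len 0.135
jar 0.27 from now [ 0.2313 -0.3299  0.0004] len 0.335
jar 0.126 from now [ 0.2314 -0.3299  0.1444] len 0.144
beaker 0.27 from now [ 0.1452 -0.1779  0.0004] len 0.226
beaker 0.11599999999999999 from now [ 0.1453 -0.1779  0.1544] len 0.154
```

Request:
arm_command --commands '[[[0.02,-0.017,0,0,0,0,0],[0.045,-0.039,0,0,0,0,0],[0.066,-0.057,0,0,0,0,0],[0.076,-0.066,0,0,0,0,0],[0.076,-0.066,0.02,0,0,0,0],[0.076,-0.066,0.04,0,0,0,0],[0.076,-0.066,0.06,0,0,0,0],[0.076,-0.066,0.07,0,0,0,0],[0.076,-0.066,0.07,0,0,0,0],[0.076,-0.066,0.07,0,0,0,0]]]'

```text
t: 2.3
tcp_pos: [0.4313, -0.2364, 0.201]
tcp_rot: [0.0, 0.98, 0.2, 0.0]
wrist_force: [0.2, 0.1, 1.3]
grip_width: 0.005
gripper_force: 0.0
```

```bash
python3 m.py | tail -7; python3 - <<'E'
from workcell import arm
import cv2,numpy as np
a=[cv2.resize(arm.grab_frame(n)[y:y+150,x:x+150,::-1],None,fx=2.6,fy=2.6) for n,x,y in(("scene",360,130),("side",340,90))]
cv2.imwrite("pics/chk.png",np.hstack(a))
E
```

```text
2.3 [ 0.     0.    -0.069]
brown 0.27 from now [ 0.0004 -0.001  -0.069 ] len 0.001
brown 0.135 from now [ 0.0003 -0.0011  0.066 ] len 0.135
jar 0.27 from now [ 0.1549 -0.2657 -0.0691] len 0.335
jar 0.126 from now [ 0.1549 -0.2658  0.0749] len 0.144
beaker 0.27 from now [ 0.0693 -0.1134 -0.0691] len 0.226
beaker 0.11599999999999999 from now [ 0.0693 -0.1135  0.0849] len 0.154
```

View pics/chk.png

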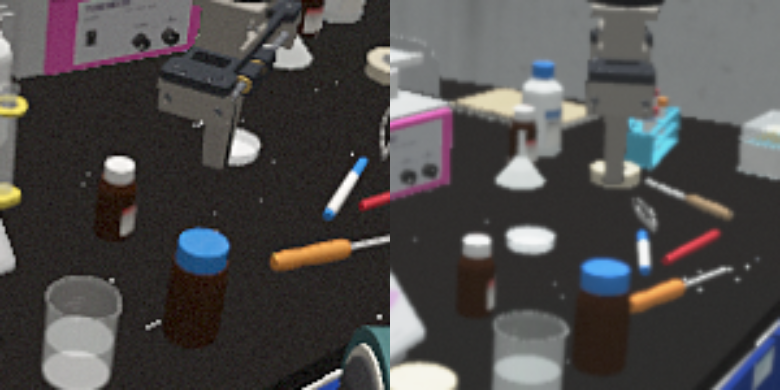

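The tips sit at crop (213,165) in scene and (613,185) in side, in line with the bottle's axis carried upward in both views. I'll descend 66 mm and hold.

Request:
arm_command --commands '[[[0,-0.001,0.02,0,0,0,0],[0,-0.001,0.04,0,0,0,0],[0,-0.001,0.055,0,0,0,0],[0,-0.001,0.064,0,0,0,0],[0,-0.001,0.066,0,0,0,0],[0,-0.001,0.066,0,0,0,0],[0,-0.001,0.066,0,0,0,0],[0,-0.001,0.066,0,0,0,0],[0,-0.001,0.066,0,0,0,0],[0,-0.001,0.066,0,0,0,0],[0,-0.001,0.066,0,0,0,0],[0,-0.001,0.066,0,0,0,0]]]'

```text
t: 3.6
tcp_pos: [0.4308, -0.2346, 0.1346]
tcp_rot: [0.0, 0.98, 0.2, 0.0]
wrist_force: [0.6, -0.4, -0.4]
grip_width: 0.005
gripper_force: 0.0
```

Request:
arm_command --commands '[[[0,0,0,0,0,0,0],[0,0,0,0,0,0,0],[0,0,0,0,0,0,0],[0,0,0,0,0,0,0],[0,0,0,0,0,0,0],[0,0,0,0,0,0,0],[0,0,0,0,0,0,0],[0,0,0,0,0,0,0],[0,0,0,0,0,0,0],[0,0,0,0,0,0,0],[0,0,0,0,0,0,0],[0,0,0,0,0,0,0]]]'

```text
t: 4.8
tcp_pos: [0.4308, -0.2346, 0.1346]
tcp_rot: [0.0, 0.98, 0.2, -0.0]
wrist_force: [-0.1, 0.6, 0.4]
grip_width: 0.006
gripper_force: 0.0
```

Request:
arm_command --commands '[[[0,0,0,0,0,0,0],[0,0,0,0,0,0,0],[0,0,0,0,0,0,0],[0,0,-0.02,0,0,0,0],[0,0,-0.05,0,0,0,0],[0,0,-0.08,0,0,0,0],[0,0,-0.11,0,0,0,0],[0,0,-0.13,0,0,0,0],[0,0,-0.135,0,0,0,0],[0,0,-0.135,0,0,0,0]]]'

```text
t: 5.8
tcp_pos: [0.4309, -0.2347, 0.2698]
tcp_rot: [0.0, 0.98, 0.2, 0.0]
wrist_force: [0.6, 0.4, -0.2]
grip_width: 0.003
gripper_force: 0.0
```

```bash
python3 m.py | tail -7
```

```text
5.8 [ 0.      0.     -0.0002]
brown 0.27 from now [ 0.0001  0.0006 -0.0002] len 0.001
brown 0.135 from now [-0.      0.0005  0.1348] len 0.135
jar 0.27 from now [ 0.1549 -0.2639 -0.0004] len 0.335
jar 0.126 from now [ 0.1548 -0.264   0.1436] len 0.144
beaker 0.27 from now [ 0.0691 -0.1117 -0.0003] len 0.226
beaker 0.11599999999999999 from now [ 0.069  -0.1118  0.1537] len 0.154
```

Request:
arm_command --commands '[[[0.006,-0.01,0,0,0,0,0],[0.02,-0.034,0,0,0,0,0],[0.038,-0.064,0,0,0,0,0],[0.056,-0.095,0,0,0,0,0],[0.074,-0.126,0,0,0,0,0],[0.092,-0.156,0,0,0,0,0],[0.11,-0.187,0,0,0,0,0],[0.128,-0.218,0,0,0,0,0],[0.144,-0.246,0,0,0,0,0],[0.155,-0.264,0,0,0,0,0],[0.155,-0.264,0,0,0,0,0],[0.155,-0.264,0,0,0,0,0]]]'

```text
t: 7.0
tcp_pos: [0.4687, 0.0691, 0.2684]
tcp_rot: [-0.0, 0.98, 0.201, -0.001]
wrist_force: [-0.2, -0.9, -0.4]
grip_width: 0.003
gripper_force: 0.0
```

```bash
python3 m.py | tail -7; python3 - <<'E'
from workcell import arm
import cv2,numpy as np
a=[cv2.resize(arm.grab_frame(n)[y:y+200,x:x+160,::-1],None,fx=2.4,fy=2.4) for n,x,y in(("scene",250,130),("side",280,90))]
cv2.imwrite("pics/chk2.png",np.hstack(a))
E
```

```text
7.0 [-0.     -0.     -0.0016]
brown 0.27 from now [-0.1544  0.265  -0.0014] len 0.307
brown 0.135 from now [-0.1541  0.2651  0.1336] len 0.135
jar 0.27 from now [ 0.0008  0.0007 -0.0016] len 0.335
jar 0.126 from now [0.0011 0.0008 0.1424] len 0.144
beaker 0.27 from now [-0.0852  0.1528 -0.0015] len 0.226
beaker 0.11599999999999999 from now [-0.0848  0.1529  0.1525] len 0.154
```

View pics/chk2.png

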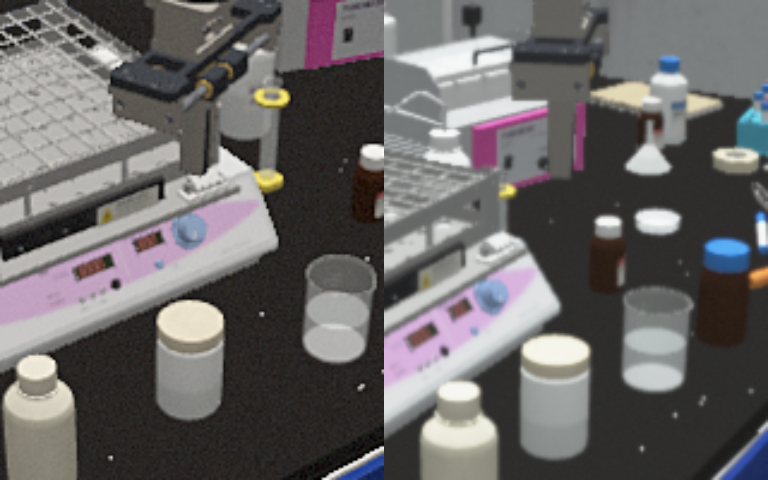

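The tips at crop (200,172) in scene and (561,178) in side line up with the jar's axis. Before lowering the hand, I'll check that it clears the shaker basket. The basket's near top corner is at about scene (341,175) and side (328,163).

```bash
python3 - <<'E'
from h import *
for z in(.1,.15,.2,.25,.3):print(z,cast('scene',(341,175),z).round(3),cast('side',(328,163),z).round(3),'front',cast('scene',(204,238),z).round(3))
E
```

```text
0.1 [ 0.762 -0.19   0.1  ] [ 0.789 -0.338  0.1  ] front [0.714 0.259 0.1  ]
0.15 [ 0.695 -0.137  0.15 ] [ 0.706 -0.208  0.15 ] front [0.65  0.287 0.15 ]
0.2 [ 0.628 -0.083  0.2  ] [ 0.624 -0.079  0.2  ] front [0.586 0.315 0.2  ]
0.25 [ 0.561 -0.029  0.25 ] [0.542 0.051 0.25 ] front [0.521 0.343 0.25 ]
0.3 [0.493 0.024 0.3  ] [0.459 0.181 0.3  ] front [0.457 0.37  0.3  ]
```

The basket's top is at about z 0.20, and its front edge near the jar is at about x 0.6. The hand only reaches x 0.54 there, so it's clear to descend.

Request:
arm_command --commands '[[[0.001,0.001,0.02,0,0,0,0],[0.001,0.001,0.05,0,0,0,0],[0.001,0.001,0.08,0,0,0,0],[0.001,0.001,0.105,0,0,0,0],[0.001,0.001,0.125,0,0,0,0],[0.001,0.001,0.138,0,0,0,0],[0.001,0.001,0.143,0,0,0,0],[0.001,0.001,0.143,0,0,0,0],[0.001,0.001,0.143,0,0,0,0],[0.001,0.001,0.143,0,0,0,0],[0.001,0.001,0.143,0,0,0,0],[0.001,0.001,0.143,0,0,0,0]]]'

```text
t: 8.3
tcp_pos: [0.4713, 0.0685, 0.1271]
tcp_rot: [0.0, 0.98, 0.2, 0.0]
wrist_force: [0.3, -0.8, -1.1]
grip_width: 0.003
gripper_force: 0.0
```

Request:
arm_command --commands '[[[0,0,0,0,0,0,0],[0,0,0,0,0,0,0],[0,0,0,0,0,0,0],[0,0,0,0,0,0,0],[0,0,0,0,0,0,0],[0,0,0,0,0,0,0],[0,0,0,0,0,0,0],[0,0,0,0,0,0,0],[0,0,0,0,0,0,0],[0,0,0,0,0,0,0],[0,0,0,0,0,0,0],[0,0,0,0,0,0,0]]]'

```text
t: 9.5
tcp_pos: [0.471, 0.0685, 0.1266]
tcp_rot: [0.0, 0.98, 0.201, 0.0]
wrist_force: [-0.3, -0.3, 0.2]
grip_width: 0.006
gripper_force: 0.0
```

Request:
arm_command --commands '[[[0,0,0,0,0,0,0],[0,0,0,0,0,0,0],[0,0,0,0,0,0,0],[0,0,0,0,0,0,0],[0,0,-0.02,0,0,0,0],[0,0,-0.05,0,0,0,0],[0,0,-0.08,0,0,0,0],[0,0,-0.11,0,0,0,0],[0,0,-0.135,0,0,0,0],[0,0,-0.144,0,0,0,0],[0,0,-0.144,0,0,0,0]]]'

```text
t: 10.6
tcp_pos: [0.4715, 0.0686, 0.2713]
tcp_rot: [0.0, 0.98, 0.2, 0.001]
wrist_force: [-0.7, 0.6, -0.1]
grip_width: 0.004
gripper_force: 0.0
```

```bash
python3 m.py | tail -7
```

```text
10.6 [-0.     -0.      0.0013]
brown 0.27 from now [-0.1563  0.2636  0.0013] len 0.306
brown 0.135 from now [-0.1566  0.2635  0.1363] len 0.135
jar 0.27 from now [-0.0015 -0.0009  0.0013] len 0.335
jar 0.126 from now [-0.0018 -0.001   0.1453] len 0.144
beaker 0.27 from now [-0.0873  0.1513  0.0013] len 0.226
beaker 0.11599999999999999 from now [-0.0876  0.1511  0.1553] len 0.154
```

Request:
arm_command --commands '[[[-0.006,0.01,0,0,0,0,0],[-0.019,0.033,0,0,0,0,0],[-0.036,0.062,0,0,0,0,0],[-0.053,0.092,0,0,0,0,0],[-0.07,0.121,0,0,0,0,0],[-0.082,0.141,0,0,0,0,0],[-0.087,0.151,0,0,0,0,0],[-0.087,0.151,0,0,0,0,0],[-0.087,0.151,0,0,0,0,0]]]'

```text
t: 11.5
tcp_pos: [0.4501, -0.1036, 0.2699]
tcp_rot: [-0.001, 0.98, 0.201, -0.0]
wrist_force: [-0.3, 0.4, 0.2]
grip_width: 0.003
gripper_force: 0.0
```

Request:
arm_command --commands '[[[0,0,0.02,0,0,0,0],[0,0,0.05,0,0,0,0],[0,0,0.08,0,0,0,0],[0,0,0.11,0,0,0,0],[0,0,0.135,0,0,0,0],[0,0,0.148,0,0,0,0],[0,0,0.153,0,0,0,0],[0,0,0.153,0,0,0,0],[0,0,0.153,0,0,0,0],[0,0,0.153,0,0,0,0],[0,0,0.153,0,0,0,0],[0,0,0.153,0,0,0,0]]]'

```text
t: 12.7
tcp_pos: [0.4506, -0.1047, 0.1181]
tcp_rot: [0.0, 0.98, 0.2, 0.0]
wrist_force: [-0.1, 0.4, -0.0]
grip_width: 0.004
gripper_force: 0.0
```

Request:
arm_command --commands '[[[0,0,0,0,0,0,0],[0,0,0,0,0,0,0],[0,0,0,0,0,0,0],[0,0,0,0,0,0,0],[0,0,0,0,0,0,0],[0,0,0,0,0,0,0],[0,0,0,0,0,0,0],[0,0,0,0,0,0,0],[0,0,0,0,0,0,0],[0,0,0,0,0,0,0],[0,0,0,0,0,0,0],[0,0,0,0,0,0,0]]]'

```text
t: 13.9
tcp_pos: [0.4503, -0.1045, 0.1176]
tcp_rot: [0.0, 0.98, 0.2, -0.0]
wrist_force: [-0.1, -0.3, -0.0]
grip_width: 0.002
gripper_force: 0.0
```

Request:
arm_command --commands '[[[0,0,0,0,0,0,0],[0,0,0,0,0,0,0],[0,0,0,0,0,0,0],[0,0,0,0,0,0,0],[0,0,0,0,0,0,0],[0,0,0,0,0,0,0],[0,0,0,0,0,0,0],[0,0,0,0,0,0,0]]]'

```text
t: 14.7
tcp_pos: [0.4503, -0.1045, 0.1176]
tcp_rot: [0.0, 0.98, 0.2, -0.0]
wrist_force: [-0.6, 0.7, -0.5]
grip_width: 0.005
gripper_force: 0.0
```

```bash
python3 m.py | tail -2; python3 - <<'E'
from workcell import arm
import cv2,numpy as np
a=[cv2.resize(arm.grab_frame(n)[y:y+200,x:x+160,::-1],None,fx=2.4,fy=2.4) for n,x,y in(("scene",310,130),("side",320,90))]
cv2.imwrite("pics/chk3.png",np.hstack(a))
E
```

```text
beaker 0.27 from now [ 0.0002  0.0004 -0.1524] len 0.226
beaker 0.11599999999999999 from now [0.0002 0.0004 0.0016] len 0.154
```

View pics/chk3.png

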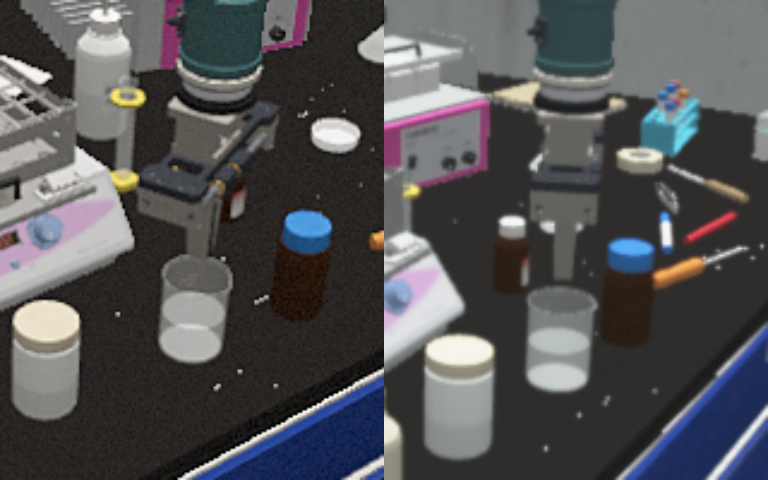

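The tips are centred just above the beaker mouth at crop (200,258) in scene and (565,278) in side, and everything is upright and in place. I'm handing in.

```bash
python3 -c "
from workcell import arm
print(arm.close_job())"
```

```text
the job is handed in; nothing more can be done
None
```

I pointed at the brown bottle, then the jar, then the beaker, holding each for about two seconds, and handed the job in while still pointing at the beaker; the pictures and force readings showed nothing touched or moved, but no verdict came back.

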